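# Snap the cap onto the bare stud of the album drying press

## Robot

A 7-joint arm with a two-finger parallel gripper is mounted at the origin on the work surface. World frame = base frame: x ahead of the robot, y to its left, z up, the work surface at z = 0. Lengths are in m, angles in rad, forces in N, time in s.
With the tool pointing down it reaches from about 0.425 to 1.025 m from the base axis. Payload 9.4 kg.
Tool frame: the origin (TCP) lies on the mounting face of the last link; the fingertips stand 173 mm ahead of it and the grasp point (between the pads) lies 155 mm ahead of it; z points along the fingers, y is the line along which they close (so a half turn about z gives the same grasp; the last joint's range is limited). The gripper opens to 85 mm and grips with 20 to 120 N. Pads are 22 mm wide; open, the fingers measure 114 mm over their backs; the gripper's body (76 mm by 85 mm) begins 54 mm behind the grasp point. The pads swing forward as they close: fully open they stand 13 mm farther back than shut.
Start: joints at [-1.255, 0.599, -0.003, 1.599, 0.002, 0.943, -0.08], TCP at [0.278, 0.67, 0.405] pointing down, gripper open.
Joint ranges: [-2.57, 2.57], [-0.35, 1.97], [-1.29, 1.29], [0.11, 2.56], [-1.05, 4.19], [0.11, 1.86], [-2.63, 2.63]. Speed limits (rad/s): [2.22, 2.22, 3.01, 3.01, 3.14, 3.14, 3.14].

## Interface

Orientations are given as a unit quaternion [x, y, z, w].
In Python, from bench import bot, viewer, sign_off gives the robot as it stands.
- The arm moves only by the tool play_rows, never from a script. Its arguments are lists of equal length, an entry for each row: "translation": the shift along the tool's x, y, z in cm, a list of three; "rotation": the turn, a rotation vector about the tool's x, y, z in rad, a list of three; "hand": the opening, from 0 (shut) to 1 (fully open). In form: {"translation": [[dx, dy, dz], ...], "rotation": [[ax, ay, az], ...], "hand": [hand, ...]}. A call has 1 to 5 rows; each row shifts and turns the commanded pose from where the row before left it, along the tool's axes as they then stand; what a row does not reach is not made up. A row lasts 1/10 s, in which the tool goes at most 50 mm and 8.59 degrees, less where a joint would pass 70% of its speed; a pose out of reach is approached as far as the arm can. A call is refused whole if a number of a shift passes 5 or a number of a turn 0.15, either way. A call with a gripper value outside its range is refused whole. The fingers move at their own pace and stop on an object; the grip force is fixed at half the most. Time passes only in rows, so rows that do not move let the fingers close. It gives the time, the measured TCP pose, the force, the opening and the grip force at its end, in the units of the state.
- bot.get_obs(): the state, without advancing time (a new reading comes with each control period).
- viewer.get_image(name): name is "side" or "top"; returns the picture (480x640x3 uint8, blue, green, red); there is no depth.
- viewer.camera_model(name): a dict with "fovy" (degrees; the focal length in pixels is half the picture's height over the tangent of half this angle, whatever the lens; pixels are square), "cx", "cy" (the principal point, pixels), "origin" and "attitude" of the camera in the world. Camera axes: x right, y down, z forward; pixel columns grow to the right and rows downward; lengths in m; the calibration is good to about 2 mm. A picture is of the moment at which its call begins. camera_model takes no time and is no camera call.
- sign_off(): hands the job in; it is judged then, once.
The state is a dict: "t": time; "joints": joint angles; "qvel": joint speeds; "joint_torque": joint torques, N m; "position": TCP position; "tcp_rot": TCP orientation; "ft_force": force on the tool from outside, world axes, zero at the start; "wrist_torque": the same for the moment, N m; "grip_width": opening from 0.0 (shut) to 1.0 (fully open); "grasp_force": force on a finger pad.
Only numpy, scipy, OpenCV 4.12 (cv2) and the standard library are available. Lean on these libraries where they do the work, as an engineer would, in place of code of your own. Each camera call takes 0.05 s, during which the arm holds its last target. There are 200 camera calls.

## Task

The album drying press has one stud capped and one bare: pick up the loose snap cap by its knob, lift it clear of the table, and press it onto the bare stud until it clicks, then keep pressing after the click until its rim sits flat on the washer. Finish while still holding the cap and pushing it down firmly, with about 10 newtons; do not let go. Leave the jar, the weight and the brush where they are.

Things in the scene. Friction and masses are not known exactly. Their poses are not given: they have to be found in the camera images.
- cap: loose black plastic snap cap, 60 g, 50 mm tall, standing mouth down on the table. Origin at the centre of its underside, z up. Round skirt 46 mm in diameter from 0 to 24 mm; on its flat top a round grip knob 24 mm in diameter from 24 to 50 mm. Underneath a bore 21 mm in diameter through a lip 4 mm thick, then a wider cavity 16 mm deep behind it. Round: any yaw fits.
- stud: the bare steel stud, fixed upright on the press's top board. Origin at the centre of the underside of its washer (40 mm above the table), z up. Washer 50 mm in diameter, 3 mm thick; post 18 mm in diameter, 19.5 mm tall above the washer, the last 6 mm tapered to 9 mm as a lead-in. Four sprung detent balls stand 4 mm proud of the post, centred 9 mm above the washer.
- stud_seat (a point): centre of the top face of the bare stud's washer (43 mm above the table), z up: the cap's underside centre ends here. Pushed straight down, the cap's lip meets the balls 13 mm above this; resistance peaks (5 to 10 N, 12 to 10 mm up), then drops (the click); over the last 5 mm the balls draw the cap down with up to 12 N. Push on: at the washer it stops dead.
- washer: the fixed steel washer under the bare stud, 50 mm in diameter, 3 mm thick, on which the cap's rim is to be pressed; origin at the centre of its underside, as the stud's
- capped_stud: the other stud of the press, its cap already on (fixed, looks like the snap cap on a washer; 53 mm tall over the top board). Origin at the centre of the washer's underside. 210 mm from the bare stud; which end of the press is bare varies.
- press: fixed drying press: plywood base board 200 x 340 x 12 mm, a pile of paper leaves, plywood top board 170 x 290 mm whose top is 40 mm above the table. Origin at the centre of its underside; long side along its y; the studs stand on its y axis 105 mm either side of the centre.
- jar: bystander: small jar with white lid, 48 mm in diameter, 55 mm tall; origin at the centre of its underside
- weight: bystander: plain steel paperweight, a disc 52 mm in diameter, 28 mm tall, no knob; origin at the centre of its underside
- brush: bystander: brush lying on the table along its x; origin at its underside
There are look-alikes about, which are no part of the job. What is shaped like the cap but blue is not meant.

How it is judged:
On the way, in this order (a step that is already met when the one before it is completed fails the run):
1. the cap is held in the fingers, clear of the table (underside over 55 mm up) (height (world z) of cap above 0.055 m and contact force between the fingers and cap above 1 N), for 0.2 s.
2. the cap is snapped on, flat on the washer, and still pressed down (z of cap in the frame of stud_seat between -0.004 and 0.002 m and horizontal distance between cap and stud_seat below 0.004 m and angle between cap's own z axis and vertical below 0.08 rad and contact force between cap and washer above 5 N and contact force between the fingers and cap above 2 N), for 0.3 s.
At the end, for the whole second after the job is handed in: Through the last second the cap is on the bare stud, underside within 2 mm of the washer, within 4 mm of the axis and 0.08 rad of upright, touched by the fingers (over 2 N) and pressed on the washer with over 5 N; jar, weight and brush within 30 mm of their starts (all of step 2 and distance of each of jar, weight, brush from where it was at the start of the episode below 0.03 m); the arm keeps its last pose, push and grip.
It fails at once if the jar is moved by more than 30 mm (distance of jar from where it was at the start of the episode above 0.03 m).
It fails at once if the weight is moved by more than 30 mm (distance of weight from where it was at the start of the episode above 0.03 m).
It fails at once if the brush is moved by more than 30 mm (distance of brush from where it was at the start of the episode above 0.03 m).
It also fails if it takes over 51 s, if anything falls off the work surface, if the arm or the gripper's body presses on something with over 40 N, if the wrist force passes 120 N, or if a joint passes its speed limit or range.

## Working session

There is one attempt and no reset: what is moved stays moved. The work goes in short steps, Python scripts to look and compute and a tool call to move; the robot and the scene stay as the last step left them, time stands still between calls to the robot, and variables do not carry over. Pictures are saved under pics/ and viewed, at most 10 in all, crops included, and the job is handed in when it is done.

Besides the shell and the picture viewer there is one more tool, called by a JSON object that holds its "name" and its "arguments". play_rows: Moves the arm, as the interface text tells. Its arguments: {"type":"object","properties":{"translation":{"type":"array"},"rotation":{"type":"array"},"hand":{"type":"array"}},"required":["translation","rotation","hand"]}

```bash
mkdir -p pics; python3 - <<'E'
from bench import bot,viewer
import cv2
for n in("side","top"):
    cv2.imwrite(f"pics/{n}0.png",viewer.get_image(n)); print(viewer.camera_model(n))
print(bot.get_obs())
E
```

```text
{'fovy': 42.63449866085213, 'cx': 321.70402304228026, 'cy': 248.59337668214732, 'origin': array([ 0.08941761, -0.85796378,  1.05785422]), 'attitude': array([ 0.89510933, -0.25877703,  0.10085975, -0.34877075])}
{'fovy': 45.579017576042446, 'cx': 325.84553675775817, 'cy': 250.46341578324217, 'origin': array([ 0.46632334, -0.07086481,  1.25835247]), 'attitude': array([-0.70272513,  0.7105851 , -0.02647388,  0.02335247])}
{'t': 0.1, 'joints': array([-1.25471984,  0.60005512, -0.00252146,  1.60001522,  0.00181818,
        0.94288652, -0.07978335]), 'qvel': array([-0.00051732, -0.00037774,  0.00012516, -0.0007188 ,  0.00044228,
       -0.00162574, -0.00049647]), 'joint_torque': array([ 6.09310227e-03, -7.77990675e+01,  1.57000121e+00, -2.58628964e+01,
        1.26196773e-02,  5.43831760e-03,  5.75776173e-07]), 'position': array([0.27743792, 0.66964135, 0.40390862]), 'tcp_rot': array([ 1.95095035e-01,  9.80784106e-01, -6.79052214e-04, -5.63194613e-05]), 'ft_force': array([0.20446445, 0.1514595 , 0.13057925]), 'wrist_torque': array([-0.01323472, -0.04051027, -0.04449798]), 'grasp_force': 0.0, 'grip_width': 0.9987477119365339}
```

View pics/side0.png

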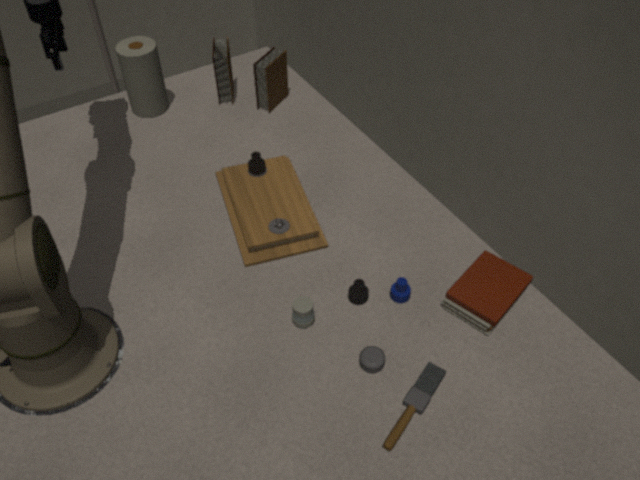

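View pics/top0.png

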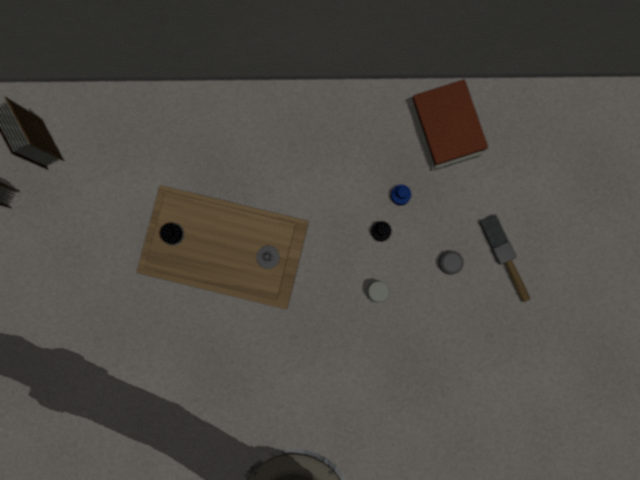

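Side: stud near (279,226), black cap near (358,292). Top: stud near (268,257), black cap near (381,231), with the blue look-alike at (401,194). I'll enlarge both.

```bash
python3 - <<'E'
import cv2,numpy as np
s=cv2.imread("pics/side0.png");t=cv2.imread("pics/top0.png")
def c(im,u,v): return cv2.convertScaleAbs(cv2.resize(im[v-20:v+20,u-25:u+25],(400,300),interpolation=cv2.INTER_CUBIC),alpha=2.2,beta=15)
# 8x vertical would be 7.5; keep 8:8 -> 40x50 => 400x320 avoided: use 37.5 rows
def c(im,u,v):
    o=cv2.warpAffine(im,np.float32([[8,0,-8*(u-25)],[0,8,-8*(v-18)]]),(400,296),flags=cv2.INTER_CUBIC)
    return cv2.convertScaleAbs(o,alpha=2.2,beta=15)
cv2.imwrite("pics/m.png",np.vstack([np.hstack([c(s,279,226),c(s,358,292)]),np.hstack([c(t,268,257),c(t,381,231)])]))
E
```

```text
(no output)
```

View pics/m.png

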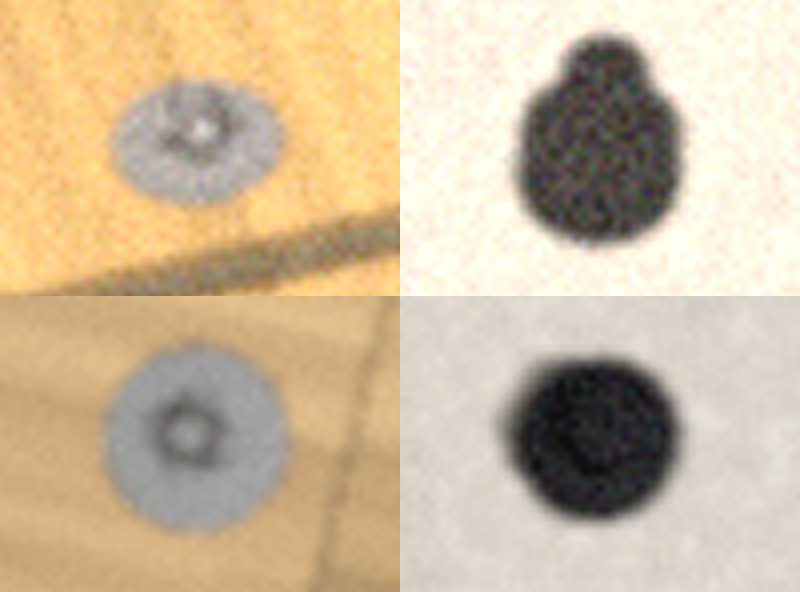

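Crop positions (full-picture pixels):
- **Washer:** centre at side (278.7,225.7), top (267.6,256.8).
- **Stud tip:** top (266.5,256.1), side about (279.5,224).
- **Cap skirt top:** top (380.6,230.6).
- **Cap in side view:** x 329+(116..284)/8, y 274+(35..243)/8.

```bash
cat > h.py <<'E'
import numpy as np
from scipy.spatial.transform import Rotation as R
from scipy.optimize import least_squares
from bench import viewer
M={n:viewer.camera_model(n) for n in("side","top")}
def proj(n,P):
    m=M[n];p=(np.atleast_2d(P)-m["origin"])@R.from_quat(m["attitude"]).as_matrix()
    f=240/np.tan(np.radians(m["fovy"])/2)
    return p[:,:2]/p[:,2:]*f+[m["cx"],m["cy"]]
def at(n,uv,z): return least_squares(lambda q:(proj(n,[*q,z])-uv).ravel(),[.6,0]).x
def ring(c,r,z):
    a=np.linspace(0,2*np.pi,72);return np.c_[c[0]+r*np.cos(a),c[1]+r*np.sin(a),0*a+z]
def ext(n,P): p=proj(n,P);return p.min(0).round(2),p.max(0).round(2)
def cap(c,z=0): return np.vstack([ring(c,.023,z),ring(c,.023,z+.024),ring(c,.012,z+.05)])
E
python3 - <<'E'
from h import *
print("stud",at("top",[267.6,256.8],.043),at("side",[278.7,225.7],.0415),"tip",at("top",[266.5,256.1],.0625))
c=at("top",[380.6,230.6],.024);print("cap",c,ext("side",cap(c)),"meas",329+116/8,274+35/8,329+284/8,274+243/8)
cs=least_squares(lambda q:np.r_[ext("side",cap(q))[0]-[343.5,278.4],ext("side",cap(q))[1]-[364.5,304.4]],c,diff_step=1e-2).x;print("cap side",cs)
for k,u in dict(jar=(378,291,.055),weight=(451,262,.028),blue=(401,194,.024),capped=(171,233,.067),brush=(497,238,.01)).items(): print(k,at("top",u[:2],u[2]))
E
```

```text
stud [0.53992295 0.04751402] [0.54180783 0.04617677] tip [0.54023745 0.04791359]
cap [ 0.59538406 -0.19624027] (array([345.44, 277.73]), array([367.17, 305.11])) meas 343.5 278.375 364.5 304.375
cap side [ 0.59122747 -0.19348933]
jar [ 0.46462306 -0.18532509]
weight [ 0.52522814 -0.34658646]
blue [ 0.6751717 -0.2422281]
capped [0.59059776 0.24706603]
brush [ 0.57773969 -0.45317009]
```

{"name": "play_rows", "arguments": {"translation": [[-3.1,-3.4,0],[-3.1,-3.4,0],[-3.1,-3.4,0],[-3.1,-3.4,0],[-3.1,-3.4,0]], "rotation": [[0,0,0],[0,0,0],[0,0,0],[0,0,0],[0,0,0]], "hand": [1,1,1,1,1]}}

```text
t: 0.6
position: [0.3559, 0.4515, 0.4044]
tcp_rot: [0.195, 0.981, -0.0, -0.0]
ft_force: [1.7, 0.2, 0.3]
grip_width: 0.995
grasp_force: 0.0
```

{"name": "play_rows", "arguments": {"translation": [[-3.1,-3.4,0],[-3.1,-3.4,0],[-3.1,-3.4,0],[-3.1,-3.4,0],[-3.1,-3.4,0]], "rotation": [[0,0,0],[0,0,0],[0,0,0],[0,0,0],[0,0,0]], "hand": [1,1,1,1,1]}}

```text
t: 1.1
position: [0.434, 0.2352, 0.4046]
tcp_rot: [0.195, 0.981, -0.0, -0.0]
ft_force: [1.1, 0.1, 1.1]
grip_width: 0.998
grasp_force: 0.0
```

{"name": "play_rows", "arguments": {"translation": [[-3.1,-3.4,0],[-3.1,-3.4,0],[-3.1,-3.4,0],[-3.1,-3.4,0],[-3.1,-3.4,0]], "rotation": [[0,0,0],[0,0,0],[0,0,0],[0,0,0],[0,0,0]], "hand": [1,1,1,1,1]}}

```text
t: 1.6
position: [0.5121, 0.0188, 0.4046]
tcp_rot: [0.195, 0.981, -0.0, -0.0]
ft_force: [1.2, 0.6, 0.5]
grip_width: 1.002
grasp_force: 0.0
```

{"name": "play_rows", "arguments": {"translation": [[-3.1,-3.4,0],[-3.1,-3.4,0],[-3.1,-3.4,0],[-3.1,-3.4,0],[0,0,0]], "rotation": [[0,0,0],[0,0,0],[0,0,0],[0,0,0],[0,0,0]], "hand": [1,1,1,1,1]}}

```text
t: 2.1
position: [0.575, -0.1591, 0.4044]
tcp_rot: [0.199, 0.98, -0.002, 0.001]
ft_force: [-0.9, -0.4, -0.6]
grip_width: 0.998
grasp_force: 0.0
```

{"name": "play_rows", "arguments": {"translation": [[-3.1,-2.6,0],[0,0,4],[0,0,4],[0,0,4],[0,0,3.2]], "rotation": [[0,0,0],[0,0,0],[0,0,0],[0,0,0],[0,0,0]], "hand": [1,1,1,1,1]}}

```text
t: 2.6
position: [0.5925, -0.1877, 0.2504]
tcp_rot: [0.195, 0.981, 0.0, -0.001]
ft_force: [-0.0, 0.0, 0.7]
grip_width: 0.997
grasp_force: 0.0
```

{"name": "play_rows", "arguments": {"translation": [[0,0,0],[0,0,0]], "rotation": [[0,0,0],[0,0,0]], "hand": [1,1]}}

```text
t: 2.8
position: [0.5931, -0.1881, 0.2528]
tcp_rot: [0.195, 0.981, 0.0, -0.001]
ft_force: [0.2, 0.9, 1.2]
grip_width: 1.0
grasp_force: 0.0
```

```bash
python3 - <<'E'
from h import *
import cv2
from bench import bot
o=bot.get_obs();print(o["position"],o["tcp_rot"])
A=[]
for n,u,v in(("side",358,280),("top",381,231)):
    im=viewer.get_image(n);A.append(cv2.convertScaleAbs(cv2.warpAffine(im,np.float32([[6,0,-6*(u-33)],[0,6,-6*(v-40)]]),(396,480),flags=2),alpha=2.2,beta=15))
cv2.imwrite("pics/a.png",np.hstack(A))
E
```

```text
[ 0.5931378  -0.18812345  0.25278937] [ 1.95030021e-01  9.80797072e-01  3.08117279e-05 -6.27625575e-04]
```

View pics/a.png

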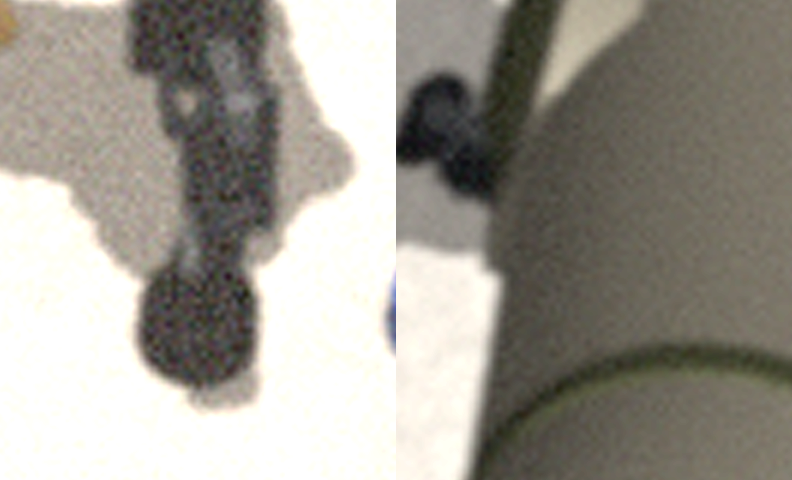

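Side view: the cap is centred at about (358,293), with the fingers just above it and nearly in line with the view. The arm hides the top view. I'll correct by the measured lag and go down.

{"name": "play_rows", "arguments": {"translation": [[-0.3,-0.6,1.5],[0,0,2],[0,0,1.7],[0,0,0],[0,0,0]], "rotation": [[0,0,0],[0,0,0],[0,0,0],[0,0,0],[0,0,0]], "hand": [1,1,1,1,1]}}

```text
t: 3.4
position: [0.5937, -0.1954, 0.2011]
tcp_rot: [0.195, 0.981, -0.0, 0.0]
ft_force: [-0.2, 0.5, 0.6]
grip_width: 1.004
grasp_force: 0.0
```

{"name": "play_rows", "arguments": {"translation": [[0,0,0],[0,0,0],[0,0,0],[0,0,0],[0,0,0]], "rotation": [[0,0,0],[0,0,0],[0,0,0],[0,0,0],[0,0,0]], "hand": [0,0,0,0,0]}}

```text
t: 3.9
position: [0.5937, -0.1951, 0.2012]
tcp_rot: [0.195, 0.981, -0.0, 0.0]
ft_force: [0.7, 0.0, 3.9]
grip_width: 0.259
grasp_force: 58.5
```

{"name": "play_rows", "arguments": {"translation": [[0,0,0],[0,0,0],[0,0,0],[0,0,0],[0,0,0]], "rotation": [[0,0,0],[0,0,0],[0,0,0],[0,0,0],[0,0,0]], "hand": [0,0,0,0,0]}}

```text
t: 4.4
position: [0.5937, -0.1951, 0.2013]
tcp_rot: [0.195, 0.981, -0.0, 0.0]
ft_force: [-1.0, 0.6, 6.1]
grip_width: 0.262
grasp_force: 58.6
```

{"name": "play_rows", "arguments": {"translation": [[0,0,-1],[0,0,-3],[0,0,-4],[0,0,-3],[0,0,0]], "rotation": [[0,0,0],[0,0,0],[0,0,0],[0,0,0],[0,0,0]], "hand": [0,0,0,0,0]}}

```text
t: 4.9
position: [0.5945, -0.1955, 0.3154]
tcp_rot: [0.195, 0.981, -0.0, 0.003]
ft_force: [-0.4, -0.5, -0.4]
grip_width: 0.257
grasp_force: 58.9
```

{"name": "play_rows", "arguments": {"translation": [[0,0,0],[0,0,0],[0,0,0]], "rotation": [[0,0,0],[0,0,0],[0,0,0]], "hand": [0,0,0]}}

```text
t: 5.2
position: [0.5932, -0.1949, 0.3095]
tcp_rot: [0.195, 0.981, 0.0, -0.001]
ft_force: [-0.4, -0.4, -1.2]
grip_width: 0.259
grasp_force: 58.9
```

{"name": "play_rows", "arguments": {"translation": [[2.4,3.4,0],[2.4,3.4,0],[2.4,3.4,0],[2.4,3.4,0],[2.4,3.4,0]], "rotation": [[0,0,0],[0,0,0],[0,0,0],[0,0,0],[0,0,0]], "hand": [0,0,0,0,0]}}

```text
t: 5.7
position: [0.5471, 0.0094, 0.3097]
tcp_rot: [0.195, 0.981, -0.0, -0.001]
ft_force: [0.9, 0.8, -0.5]
grip_width: 0.256
grasp_force: 59.0
```

{"name": "play_rows", "arguments": {"translation": [[2.2,3.3,0],[0,0,0],[0,0,0],[0,0,0],[0,0,0]], "rotation": [[0,0,0],[0,0,0],[0,0,0],[0,0,0],[0,0,0]], "hand": [0,0,0,0,0]}}

```text
t: 6.2
position: [0.5403, 0.0453, 0.3104]
tcp_rot: [0.196, 0.981, -0.0, -0.0]
ft_force: [0.2, -0.2, -0.5]
grip_width: 0.257
grasp_force: 59.0
```

```bash
python3 - <<'E'
from h import *
import cv2
from bench import bot
o=bot.get_obs();p=o["position"];print(p,o["tcp_rot"])
c=p[:2];print("pred",ext("side",cap(c,p[2]-.2013)))
A=[]
for n,u,v in(("side",279,205),("top",268,257)):
    im=viewer.get_image(n);A.append(cv2.convertScaleAbs(cv2.warpAffine(im,np.float32([[6,0,-6*(u-33)],[0,6,-6*(v-40)]]),(396,480),flags=2),alpha=2.2,beta=15))
cv2.imwrite("pics/b.png",np.hstack(A))
E
```

```text
[0.54027051 0.04533688 0.31042987] [ 1.96280040e-01  9.80547810e-01 -3.62162628e-04 -8.84028171e-05]
pred (array([265.74, 184.57]), array([287.01, 212.09]))
```

View pics/b.png

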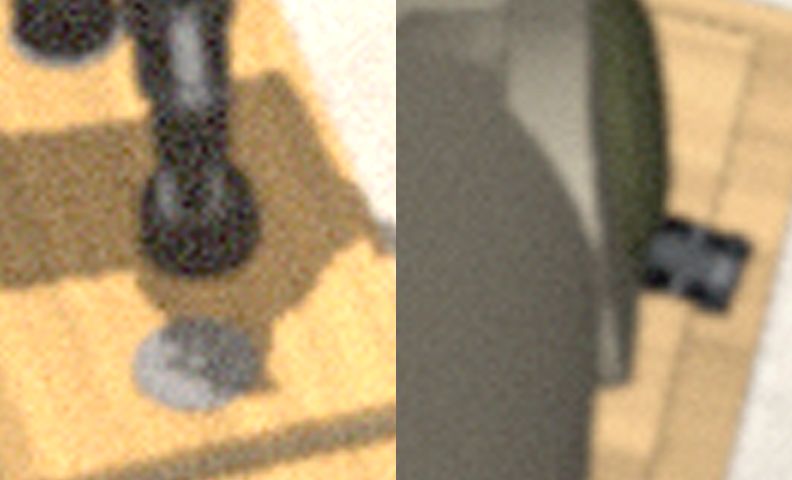

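In the side view the held cap is centred at column 279.3 with its bottom at row 211.3. The washer centre is at about (279,226). My earlier cap crop offset was wrong: I used 329 and it should be 333. I'll recompute with the right value.

```bash
python3 - <<'E'
from h import *
def fit(z,xl,xr,yb):
    return least_squares(lambda q:[ext("side",cap(q,z))[0][0]-xl,ext("side",cap(q,z))[1][0]-xr,ext("side",cap(q,z))[1][1]-yb],[.55,.0],diff_step=1e-2).x
print("table",fit(0,347.5,368.5,304.4),fit(0,325+137/6,325+259/6,237+0+387/6-.0) )
print("now",fit(.1091,246+139/6,246+260/6,165+278/6))
print("stud pred at top est",ext("side",np.vstack([ring([.54,.0475],.025,.043),ring([.54,.0475],.025,.04)])),"meas",254+110/8,208+80/8,254+285/8,208+206/8)
E
```

```text
table [0.68642578 0.        ] [0.68904419 0.        ]
now [0.52999268 0.        ]
stud pred at top est (array([266.92, 217.64]), array([288.53, 233.85])) meas 267.75 218.0 289.625 233.75
```

```bash
python3 - <<'E'
from h import *
def fit(P,xl,xr,yb,x0):
    return x0+least_squares(lambda d:(lambda e:[e[0][0]-xl,e[1][0]-xr,e[1][1]-yb])(ext("side",P(x0+d/100-.01))),[1.,1.],diff_step=.05).x/100-.01
T=lambda z:(lambda c:cap(c,z))
W=lambda c:np.vstack([ring(c,.025,.043),ring(c,.025,.04)])
a=np.array
print("table",fit(T(0),347.5,368.5,304.4,a([.594,-.195])))
print("now",fit(T(.1091),246+139/6,246+260/6,165+278/6,a([.54,.045])))
print("stud",fit(W,267.75,289.6,233.75,a([.54,.0475])))
E
```

```text
table [ 0.59959584 -0.19657225]
now [0.54690072 0.04404469]
stud [0.54201635 0.04659327]
```

{"name": "play_rows", "arguments": {"translation": [[0.5,0.1,1],[0,0,2],[0,0,1.1],[0,0,0],[0,0,0]], "rotation": [[0,0,0],[0,0,0],[0,0,0],[0,0,0],[0,0,0]], "hand": [0,0,0,0,0]}}

```text
t: 6.8
position: [0.5358, 0.0495, 0.2695]
tcp_rot: [0.195, 0.981, -0.0, -0.0]
ft_force: [-0.5, -0.5, 0.3]
grip_width: 0.259
grasp_force: 59.0
```

```bash
python3 - <<'E'
from h import *
import cv2
from bench import bot
o=bot.get_obs();p=o["position"];print(p,o["ft_force"])
im=np.mean([viewer.get_image("side") for _ in range(4)],0).astype(np.uint8)
cv2.imwrite("pics/c.png",cv2.convertScaleAbs(cv2.warpAffine(im,np.float32([[10,0,-10*(279-30)],[0,10,-10*(217-28)]]),(600,560),flags=2),alpha=3,beta=10))
for c in([.5440,.0456],[.542,.0466],[.540,.0476]): print(c,ext("side",cap(c,p[2]-.2013)))
E
```

```text
[0.53581768 0.04954298 0.26947192] [-0.49962603 -0.48098316  0.33090575]
[0.544, 0.0456] (array([268.34, 197.65]), array([289.1 , 224.42]))
[0.542, 0.0466] (array([267.35, 197.72]), array([288.12, 224.49]))
[0.54, 0.0476] (array([266.36, 197.79]), array([287.15, 224.56]))
```

View pics/c.png

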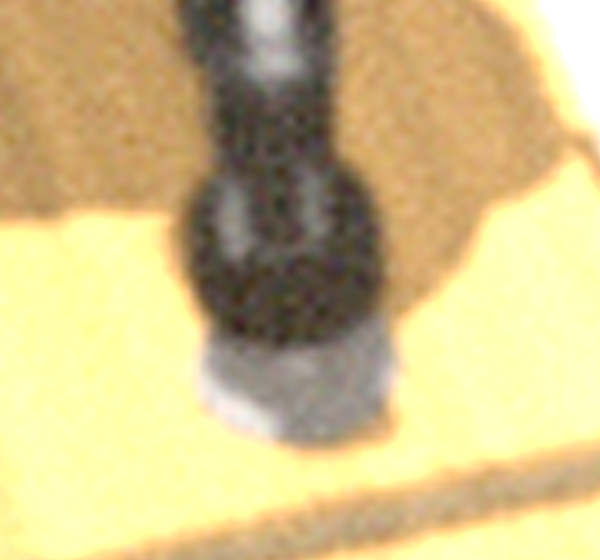

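The cap spans columns 267.5–287.4 with its bottom at row 223.7. For a cap on the stud's axis I predicted a centre of 277.7 and a bottom of 224.5, so it is within about 2 mm. I'll trim it slightly and lower.

{"name": "play_rows", "arguments": {"translation": [[0,-0.1,0.2],[0,0,0.2],[0,0,0.2],[0,0,0.2],[0,0,0.1]], "rotation": [[0,0,0],[0,0,0],[0,0,0],[0,0,0],[0,0,0]], "hand": [0,0,0,0,0]}}

```text
t: 7.5
position: [0.5354, 0.0488, 0.2604]
tcp_rot: [0.195, 0.981, -0.0, -0.0]
ft_force: [0.6, -0.6, -0.4]
grip_width: 0.256
grasp_force: 59.0
```

{"name": "play_rows", "arguments": {"translation": [[0,0,0.1],[0,0,0.1],[0,0,0]], "rotation": [[0,0,0],[0,0,0],[0,0,0]], "hand": [0,0,0]}}

```text
t: 7.8
position: [0.5355, 0.0488, 0.2586]
tcp_rot: [0.195, 0.981, 0.0, -0.0]
ft_force: [0.3, 0.3, -1.4]
grip_width: 0.257
grasp_force: 59.0
```

The cap's bottom is at 57 mm, below the 62.5 mm stud top, and there is no contact force, so the cap is around the post. I'll push on.

{"name": "play_rows", "arguments": {"translation": [[0,0,0.1],[0,0,0.1],[0,0,0.1]], "rotation": [[0,0,0],[0,0,0],[0,0,0]], "hand": [0,0,0]}}

```text
t: 8.1
position: [0.5362, 0.0492, 0.2564]
tcp_rot: [0.195, 0.981, 0.001, 0.001]
ft_force: [0.5, 1.6, 12.1]
grip_width: 0.258
grasp_force: 60.3
```

{"name": "play_rows", "arguments": {"translation": [[0,0,0.1],[0,0,0.1],[0,0,0]], "rotation": [[0,0,0],[0,0,0],[0,0,0]], "hand": [0,0,0]}}

```text
t: 8.4
position: [0.5363, 0.0493, 0.2544]
tcp_rot: [0.195, 0.981, 0.001, 0.001]
ft_force: [2.4, 2.0, 5.0]
grip_width: 0.259
grasp_force: 59.8
```

{"name": "play_rows", "arguments": {"translation": [[0,0,0.1],[0,0,0.1],[0,0,0.1],[0,0,0.1],[0,0,0]], "rotation": [[0,0,0],[0,0,0],[0,0,0],[0,0,0],[0,0,0]], "hand": [0,0,0,0,0]}}

```text
t: 8.9
position: [0.5358, 0.0491, 0.2494]
tcp_rot: [0.195, 0.981, 0.0, 0.0]
ft_force: [4.2, 3.5, -3.4]
grip_width: 0.255
grasp_force: 58.9
```

{"name": "play_rows", "arguments": {"translation": [[0,0,0.1],[0,0,0.1],[0,0,0.1],[0,0,0.1],[0,0,0]], "rotation": [[0,0,0],[0,0,0],[0,0,0],[0,0,0],[0,0,0]], "hand": [0,0,0,0,0]}}

```text
t: 9.4
position: [0.5358, 0.0491, 0.2451]
tcp_rot: [0.195, 0.981, 0.0, 0.0]
ft_force: [4.4, 4.3, -5.5]
grip_width: 0.259
grasp_force: 59.0
```

{"name": "play_rows", "arguments": {"translation": [[0,0,0.05],[0,0,0.05],[0,0,0]], "rotation": [[0,0,0],[0,0,0],[0,0,0]], "hand": [0,0,0]}}

```text
t: 9.7
position: [0.5357, 0.049, 0.2446]
tcp_rot: [0.195, 0.981, 0.0, 0.0]
ft_force: [3.2, 4.6, -1.6]
grip_width: 0.257
grasp_force: 59.3
```

{"name": "play_rows", "arguments": {"translation": [[0,0,0.05],[0,0,0]], "rotation": [[0,0,0],[0,0,0]], "hand": [0,0]}}

```text
t: 9.9
position: [0.5358, 0.049, 0.2443]
tcp_rot: [0.195, 0.981, 0.0, 0.0]
ft_force: [4.1, 4.5, 1.0]
grip_width: 0.257
grasp_force: 59.5
```

{"name": "play_rows", "arguments": {"translation": [[0,0,0.05],[0,0,0.05],[0,0,0]], "rotation": [[0,0,0],[0,0,0],[0,0,0]], "hand": [0,0,0]}}

```text
t: 10.2
position: [0.5358, 0.0489, 0.2441]
tcp_rot: [0.195, 0.981, 0.0, 0.001]
ft_force: [2.1, 3.1, 13.1]
grip_width: 0.261
grasp_force: 60.9
```

{"name": "play_rows", "arguments": {"translation": [[0,0,0.05],[0,0,0],[0,0,0]], "rotation": [[0,0,0],[0,0,0],[0,0,0]], "hand": [0,0,0]}}

```text
t: 10.5
position: [0.5358, 0.0488, 0.2441]
tcp_rot: [0.195, 0.981, 0.0, 0.001]
ft_force: [0.3, 3.5, 20.0]
grip_width: 0.256
grasp_force: 61.6
```

Hard stop at TCP z 0.2441, where I predicted the seat at 0.2443. I'll back off to about 10–12 N and let it settle.

{"name": "play_rows", "arguments": {"translation": [[0,0,-0.06],[0,0,0],[0,0,0],[0,0,0],[0,0,0]], "rotation": [[0,0,0],[0,0,0],[0,0,0],[0,0,0],[0,0,0]], "hand": [0,0,0,0,0]}}

```text
t: 11.0
position: [0.5358, 0.0489, 0.2441]
tcp_rot: [0.195, 0.981, 0.0, 0.001]
ft_force: [1.9, 4.1, 12.1]
grip_width: 0.261
grasp_force: 60.3
```

```bash
python3 - <<'E'
from bench import bot,viewer
import cv2,numpy as np
im=viewer.get_image("side");o=bot.get_obs();print(o["position"],o["ft_force"],o["grasp_force"])
a=cv2.convertScaleAbs(cv2.warpAffine(im,np.float32([[9,0,-9*249],[0,9,-9*189]]),(500,500),flags=2),alpha=3,beta=10)
cv2.imwrite("pics/d.png",a)
E
```

```text
[0.53582086 0.04887824 0.24415925] [ 1.64332011  3.55635784 12.22584629] 60.297510623931885
```

View pics/d.png

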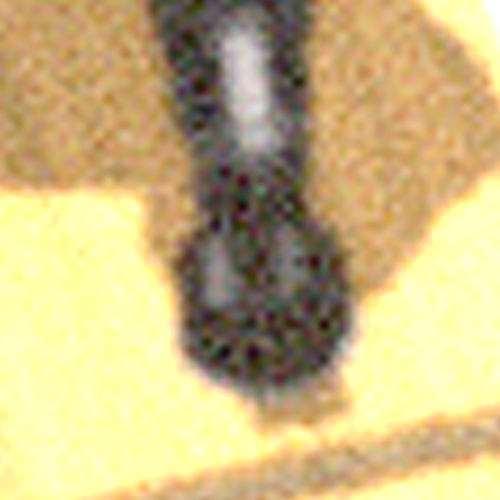

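The cap covers the washer. It is centred at about (278.6,224) and sits flat with only a sliver of rim showing. The push is steady at 12 N, so I'm handing in.

```bash
python3 -c "
from bench import sign_off
print(sign_off())"
```

```text
the job is handed in; nothing more can be done
None
```

The cap is clicked onto the bare stud and flat on the washer, and I handed in still gripping it and pushing down with about 12 N; no verdict came back.

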